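# Seat a moulding-box pin and hold it down with the sprung lever

## Task

Take the dark steel pin from the sloped rack and stand it flange-down, fully home in the round pocket of the grey hold-down fixture, and let go of it. Then push the fixture's black paddle down until the lever's red pointer is in the middle of the green band, short of the red one (the paddle has then gone down about 55 mm and the yellow claw bears on the pin's flange), and hold it there: finish while still holding it down, because the spring throws it back up. Leave the brass pin in its rack and do not knock over or shift the other things on the bench.

Things in the scene. Friction and masses are not known exactly. Their poses are not given: they have to be found in the camera images.
- steel_pin: dark steel pin, 0.15 to 0.31 kg: round flange (foot) 48 mm across, 8 mm thick, under a plain round pillar 24 mm across; 56 mm tall in all. Origin: centre of the flange's underside; z along the pillar, away from the flange. Starts in either of the rack's two recesses, its axis leaning 0.35 rad (20 deg) from vertical, square to the slope
- brass_pin: brass pin of the same shape and size, in the other recess; it stays there
- rack: fixed wooden rack: plate 80 x 200 x 16 mm sloping down toward its own -x side (the robot's) at 0.35 rad, on four feet; plate centre about 30 mm above the bench. Two round recesses 51 mm across, 6 mm deep, 100 mm apart along its y. Origin on the bench under the plate; x horizontal, up the slope
- fixture: fixed grey base 135 x 230 x 18 mm: at its left (+y) end a steel block 80 x 80 mm, top at 42 mm, with the pocket; at its right the lever and paddle; behind both a shaft along y at x 64, z 26.5 mm; at y -114 mm an upright scale up to 80 mm high, from the top white, green, red. Origin on the bench; x away from the robot at yaw 0, y left, z up
- pocket (a point): centre of the pocket's floor, 36 mm above the bench, at (0, 65, 36) mm in the fixture's frame and aligned with it. The pocket is 51 mm across and 6 mm deep, so a seated flange stands 2 mm proud
- paddle (a point): black plate 50 x 44 x 10 mm on the lever's end, pushed from above. Origin: centre of its top face. At lever value q it is at x = 64 - 120 cos(0.70 - q), y = -55, z = 26.5 + 120 sin(0.70 - q) mm in the fixture's frame: 104 mm above the bench at rest, 48 mm in mid-band, its face there sloping 0.18 rad
- lever (a joint): lever angle, rad: 0 at rest (paddle up), grows as the paddle is pushed down; the claw meets a seated flange at about 0.41; green band 0.46 to 0.58 (middle 0.52), red beyond, hard stop at 0.68. A spring returns it: about 3.5 N on the paddle starts it, about 7 N holds it in mid-band with the pin loaded
- claw: yellow bent finger 7 mm thick on the same shaft, behind the pocket; origin on the shaft at y 65 mm of the fixture. It turns down with the lever onto the flange's far side, then gives through its own spring, pressing 3 to 8 N in the green band. Raised, its tip is 31 mm from the pocket's centre, 63 mm above the bench, clear of a flange lowered straight down
- spray_can: bystander: white and orange can, 60 mm across, 190 mm tall
- hammer: bystander: hammer lying on the bench
- bench_brush: bystander: brush lying on the bench
- block: bystander: wooden block 120 x 60 x 30 mm
- collar: bystander: steel ring 68 mm across, 30 mm tall
Mind the look-alikes: they are no part of the job. What is meant by the steel_pin is not blue, and is the smaller of those in its own colour.

How it is judged:
On the way:
1. the steel pin stands flange-down, fully home in the pocket, and is let go, the lever still up (horizontal distance between steel_pin and pocket below 0.004 m and z of steel_pin in the frame of pocket below 0.002 m and angle between steel_pin's own z axis and vertical below 0.06 rad and value of joint lever below 0.3 rad and contact force between the fingers and steel_pin below 0.1 N), for 0.3 s.
At the end, for the whole second after the job is handed in: the steel pin stands flange-down in the pocket (within 4 mm of its centre, 2 mm of its floor, 0.06 rad of upright), untouched by the robot; the robot holds the paddle down (over 2 N) with the lever in the green band, 0.46 to 0.58 rad, and the claw bears on the pin with over 2 N (horizontal distance between steel_pin and pocket below 0.004 m and z of steel_pin in the frame of pocket below 0.002 m and angle between steel_pin's own z axis and vertical below 0.06 rad and contact force between each of the arm, the fingers and steel_pin below 0.1 N and value of joint lever between 0.46 and 0.58 rad and contact force between claw and steel_pin above 2 N and contact force between any of the fingers, the arm and lever above 2 N); the arm keeps its last pose, push and grip.
It fails at once if the brass pin is moved from its recess (distance of brass_pin from where it was at the start of the episode above 0.015 m).
It fails at once if another thing on the bench is knocked or shifted (distance of any of spray_can, hammer, bench_brush, block, collar from where it was at the start of the episode above 0.02 m).
It also fails if it takes over 48 s, if anything falls off the work surface, if the arm or the gripper's body presses on something with over 40 N, if the wrist force passes 120 N, or if a joint passes its speed limit or range.

## Robot

A 6-joint arm with a two-finger parallel gripper is mounted at the origin on the work surface. World frame = base frame: x ahead of the robot, y to its left, z up, the work surface at z = 0. Lengths are in m, angles in rad, forces in N, time in s.
With the tool pointing down it reaches from about 0.35 to 0.8 m from the base axis. Payload 7.3 kg.
Tool frame: the origin (TCP) lies at the very end of the fingers, on their centre line; the grasp point (between the pads) lies arm.tcp_to_grasp behind it (arm.tcp_to_grasp is the distance from the TCP to the grasp point, in m); z points along the fingers, y is the line along which they close (so a half turn about z gives the same grasp; the last joint's range is limited). The gripper opens to 85 mm and grips with 20 to 120 N. Pads are 22 mm wide; open, the fingers measure 114 mm over their backs; the gripper's body (76 mm by 85 mm) begins 54 mm behind the grasp point. The pads swing forward as they close: fully open they stand 13 mm farther back than shut.
Start: joints at [-1.494, 0.342, 1.524, -0, 1.275, -0.146], TCP at [0.116, -0.512, 0.231] pointing down, gripper open.
Joint ranges: [-2.53, 2.53], [-0.77, 2.02], [0.04, 2.7], [-1, 4.14], [0.28, 2.66], [-3.11, 3.11]. Speed limits (rad/s): [2.57, 2.57, 3.14, 3.14, 3.14, 3.14].

## Interface

Orientations are given as a 3x3 rotation matrix whose columns are the frame's x, y, z axes.
In Python, from cell import arm, eyes gives the robot as it stands. Calls block until the motion is done:
- arm.move_ptp(position, orientation): joint-space move of the TCP to a pose.
- arm.move_linear(position, speed=0.15, rot=None, until_force=None): straight line of the TCP; rot=None keeps the orientation; speed is the mean speed in m/s. With until_force (N) it stops when the force on the tool has changed by that much, and returns True; else False.
- arm.set_joints(angles): joint-space move.
- arm.open_jaws() and arm.gripper_close(f_grip=None): open the fingers fully, or close them until they stop; f_grip is the grip in N (None keeps the last).
- arm.hold(seconds).
- arm.solve_ik(position, orientation): joint angles nearest the present ones, or None.
- arm.state(): the state.
- eyes.capture(name): name is "scene" or "top" or "wrist"; returns a dict with "img" (480x640x3 uint8, red, green, blue), "mtx" (3x3 intrinsics, pixels), "R" (3x3) and "t" (3): a world point X has camera coordinates R X + t. Camera axes: x right, y down, z forward; pixel columns grow to the right and rows downward; lengths in m; the calibration is good to about 2 mm. A picture is of the moment at which its call begins. There is no depth.
A pose or a line that the arm cannot do raises arm.PlanningError and nothing moves.
- arm.hand_in(): hands the job in; it is judged then, once.
The state is a dict: "time_s": time; "q": joint angles; "joint_vel": joint speeds; "tau": joint torques, N m; "eef_pos": TCP position; "tcp_rot": TCP orientation; "force": force on the tool from outside, world axes, zero at the start; "wrist_torque": the same for the moment, N m; "width": finger opening in m; "grasp_force": force on a finger pad.
Only numpy, scipy, OpenCV 4.12 (cv2) and the standard library are available. Lean on these libraries where they do the work, as an engineer would, in place of code of your own. Each camera call takes 0.05 s, during which the arm holds its last target. There are 200 camera calls.

## Working session

There is one attempt and no reset: what is moved stays moved. The work goes in short steps, each a Python script; the robot and the scene stay as the last script left them, time stands still between calls to the robot, and variables do not carry over. Pictures are saved under pics/ and viewed, at most 10 in all, crops included, and the job is handed in when it is done.

```bash
ls; mkdir -p pics
python3 - <<'E'
from cell import arm,eyes
import cv2,numpy as np,pickle
d={n:eyes.capture(n) for n in("scene","top")}
pickle.dump(d,open('caps.pkl','wb'))
for n in d:
    cv2.imwrite(f'pics/{n}0.png',d[n]["img"][...,::-1]); print(n,d[n]['mtx'].tolist(),d[n]['R'].round(3).tolist(),d[n]['t'])
print(arm.tcp_to_grasp,arm.state())
E
```

```text
pics
scene [[606.493265210991, 0.0, 322.9659292624999], [0.0, 606.493265210991, 241.3929489916432], [0.0, 0.0, 1.0]] [[0.562, 0.827, 0.016], [0.517, -0.336, -0.787], [-0.646, 0.451, -0.617]] [-0.33740549 -0.22895084  1.83432121]
top [[599.8902752915899, 0.0, 326.0856678912173], [0.0, 599.8902752915899, 236.72651418062483], [0.0, 0.0, 1.0]] [[0.007, -1.0, 0.014], [-0.994, -0.009, -0.109], [0.109, -0.013, -0.994]] [-0.03917538  0.59857677  1.83017593]
0.0187 {'time_s': 0.1, 'q': array([-1.49399445e+00,  3.42594736e-01,  1.52492934e+00, -2.78555925e-05,
        1.27543021e+00, -1.46010573e-01]), 'joint_vel': array([-2.11419693e-04, -1.66898977e-03, -2.46777594e-03, -1.64883659e-03,
       -3.66013162e-05, -1.49003881e-03]), 'tau': array([ 1.19162625e-03, -4.34449661e+01, -2.46490699e+01, -2.35158004e-04,
        4.68518178e-03, -1.08332398e-05]), 'eef_pos': array([ 0.11599026, -0.51164533,  0.230723  ]), 'tcp_rot': array([[ 9.75278046e-01,  2.20981255e-01, -1.31043762e-04],
       [ 2.20981227e-01, -9.75277119e-01,  1.35557190e-03],
       [ 1.71751998e-04, -1.35101773e-03, -9.99999073e-01]]), 'force': array([-0.55156563,  0.91352599, -0.16896497]), 'wrist_torque': array([-0.01160573,  0.01199504, -0.01655593]), 'grasp_force': 0.0, 'width': 0.0853147159246306}
```

View pics/scene0.png

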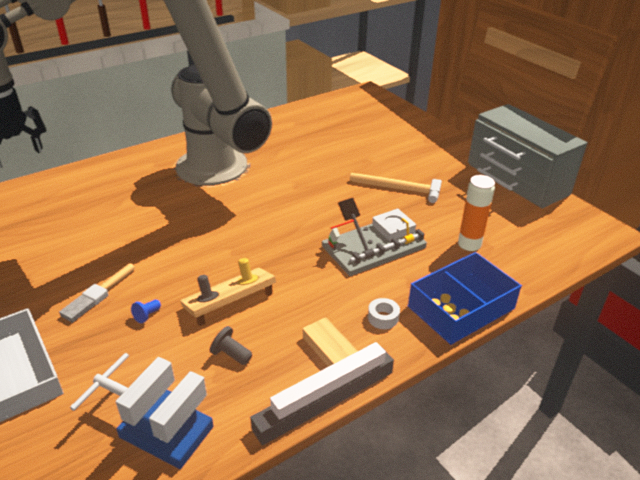

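View pics/top0.png

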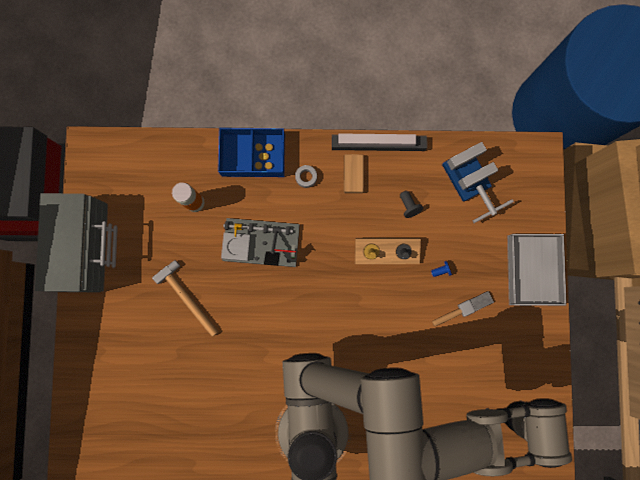

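Candidates for the steel pin: 
- The dark pin in the rack, at top (404,251) and scene (205,288).
- The larger dark pin lying loose, at top (411,204) and scene (231,345).
- The blue pin, at top (442,269) and scene (146,310).

The rack one fits: it is dark, not blue, and the smaller of the two dark ones. The fixture is at top (262,243). I'll enlarge both to confirm.

Run:
```python
import cv2,numpy as np,pickle
d=pickle.load(open('caps.pkl','rb'))
def crop(n,x,y,w,h,s): return cv2.resize(d[n]['img'][y:y+h,x:x+w,::-1],None,fx=s,fy=s,interpolation=cv2.INTER_CUBIC)
A=np.vstack([crop('top',345,225,100,50,8),crop('scene',175,245,110,80,5)[:, :550].repeat(1,0) if 0 else cv2.resize(crop('scene',175,250,114,71,7),(800,498))[:, :]])[:900]
cv2.imwrite('pics/rack.png',cv2.resize(A,(713,800))[:600] if 0 else np.hstack([crop('top',345,225,80,100,5),crop('scene',180,250,80,100,5)]))
cv2.imwrite('pics/fix.png',np.hstack([crop('top',215,205,95,100,4.2),crop('scene',318,190,112,100,3.57*1.0)[:357] if 0 else cv2.resize(crop('scene',318,185,95,100,4.2),(399,420))]))
```

```text
(no output)
```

View pics/rack.png

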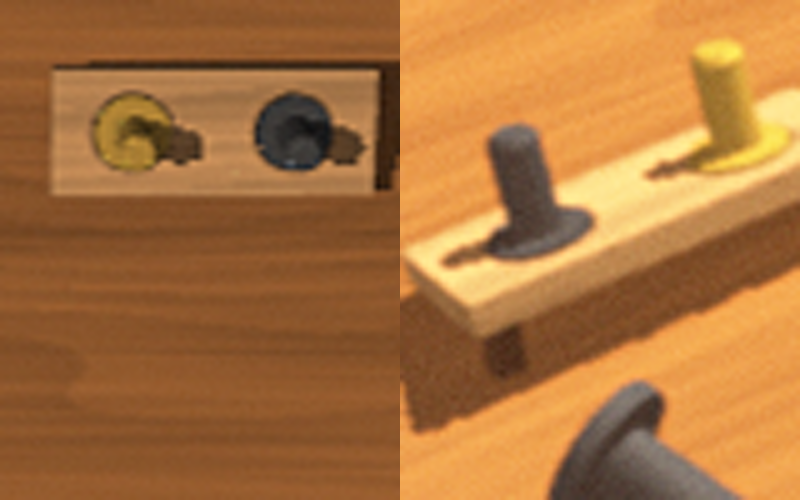

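View pics/fix.png

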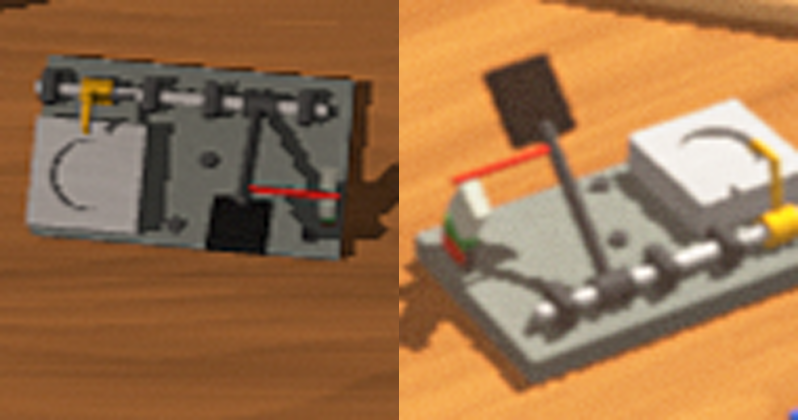

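Confirmed: the dark upright pin in the rack is the steel one. In the top view its flange is at (403.6,251.2), with brass to its left. I'll triangulate coarsely and then look closer with the wrist camera.

```bash
cat > h.py <<'E'
import numpy as np,cv2,pickle
def tri(obs):
    "obs: list of (cap,(u,v)); least-squares ray intersection"
    A=np.zeros((3,3));b=np.zeros(3);L=[]
    for c,p in obs:
        r=c['R'].T@np.linalg.solve(c['mtx'],[*p,1]);r/=np.linalg.norm(r);o=-c['R'].T@c['t']
        P=np.eye(3)-np.outer(r,r);A+=P;b+=P@o;L.append((P,o))
    X=np.linalg.solve(A,b);return X,[np.linalg.norm(P@(X-o)) for P,o in L]
def onz(c,p,z):
    r=c['R'].T@np.linalg.solve(c['mtx'],[*p,1]);o=-c['R'].T@c['t'];return o+r*(z-o[2])/r[2]
def proj(c,X):
    x=c['mtx']@(c['R']@np.asarray(X)+c['t']);return x[:2]/x[2]
E
python3 - <<'E'
from h import *
from cell import arm,eyes
d=pickle.load(open('caps.pkl','rb'));T,S=d['top'],d['scene']
t=lambda x,y:(345+x/5,225+y/5); s=lambda x,y:(180+(x-400)/5,250+y/5)
tf=lambda x,y:(215+x/4.2,205+y/4.2); sf=lambda x,y:(318+(x-400)/4.2,185+y/4.2)
for n,a,b in[('flange',t(293,131),s(541,232)),('top',t(300,148),s(514,133)),('brass',t(132,131),s(738,145)),
 ('brasstop',t(135,147),s(718,50)),
 ('blockNearL',tf(28,232),sf(735,103)),('blockNearR',tf(138,235),sf(630,150)),('paddle',tf(238,225),sf(530,100)),('ptrroot',tf(250,188),sf(548,149))]:
    X,e=tri([(T,a),(S,b)]);print(n,X.round(4),np.round(e,4))
for p in[(46,57),(355,78),(345,260),(27,236)]: print('base',onz(T,tf(*p),.018).round(4))
for p in[(52,68),(380,68),(376,194),(52,194)]: print('rack',onz(T,t(*p),.035).round(4))
w=eyes.capture('wrist');st=arm.state();R=st['tcp_rot']
print('cam in tcp',R.T@(-w['R'].T@w['t']-st['eef_pos']),'R',(w['R']@R).round(3).tolist(),w['mtx'][0])
E
```

```text
flange [ 0.5554 -0.2744  0.0381] [0.0002 0.0002]
top [ 0.5406 -0.2733  0.0844] [0.0013 0.0013]
brass [ 0.5542 -0.1751  0.0398] [0.0005 0.0005]
brasstop [ 0.5402 -0.1735  0.0854] [0.0013 0.0013]
blockNearL [0.5239 0.2881 0.0371] [0.0018 0.0018]
blockNearR [0.5221 0.2075 0.0316] [0.0009 0.0009]
paddle [0.5243 0.1276 0.1009] [0.0005 0.0005]
ptrroot [0.5521 0.1209 0.0851] [0.0003 0.0003]
base [0.655  0.2797 0.018 ]
base [0.6413 0.0491 0.018 ]
base [0.5053 0.0548 0.018 ]
base [0.5211 0.2903 0.018 ]
rack [ 0.5936 -0.1254  0.035 ]
rack [ 0.5954 -0.3295  0.035 ]
rack [ 0.517  -0.3262  0.035 ]
rack [ 0.5153 -0.1255  0.035 ]
cam in tcp [ 0.07216639 -0.00023412 -0.14101712] R [[-0.0, 1.0, 0.0], [-0.959, -0.0, -0.283], [-0.283, -0.0, 0.959]] [339.67423675   0.         321.74849556]
```

```bash
cat >> h.py <<'E'
def rot(z,x):
    z=np.array(z,float);z/=np.linalg.norm(z);x=np.array(x,float);x-=z*(x@z);x/=np.linalg.norm(x)
    return np.stack([x,np.cross(z,x),z],1)
a=.35
RP=rot([np.sin(a),0,-np.cos(a)],[np.cos(a),0,np.sin(a)])
yw=-.063
RF=rot([0,0,-1],[np.cos(yw),np.sin(yw),0])
E
python3 - <<'E'
from h import *
from cell import arm,eyes
P=np.array([.5575,-.2744,.032]); caps={}
def look(n,X,R,dy):
    p=X-R[:,2]*.12+R[:,1]*dy
    arm.move_ptp(p,R) 
    caps[n]=eyes.capture('wrist');cv2.imwrite(f'pics/w_{n}.png',caps[n]['img'][...,::-1])
print(arm.solve_ik(P-RP[:,2]*.12,RP), arm.solve_ik(P-RP[:,2]*.015,RP))
look('p1',P,RP,-.05);look('p2',P,RP,.05)
F=np.array([.566,.233,.036])
print(arm.solve_ik(F+[0,0,.12],RF), arm.solve_ik(F+[0,0,.015],RF))
arm.move_ptp(np.array([.5,0,.25]),RF)
look('f1',F,RF,-.04);look('f2',F,RF,.06)
pickle.dump(caps,open('w.pkl','wb'));print(arm.state()['time_s'])
im=np.vstack([np.hstack([caps[n]['img'][...,::-1] for n in r]) for r in(('p1','p2'),('f1','f2'))])
cv2.imwrite('pics/wall.png',cv2.resize(im,(800,600),interpolation=cv2.INTER_AREA))
E
```

```text
[-0.74688439  0.39974127  1.76154075  0.3489698   0.74950829  0.59468404] [-0.69939514  0.5925618   1.76753644  0.43472724  0.5516876   0.52543783]
[ 2.65371997e-01  5.63843850e-01  1.37879670e+00 -4.44089210e-16
  1.19895211e+00  1.89916832e+00] [ 2.65371997e-01  6.81989105e-01  1.48413811e+00 -4.44089210e-16
  9.75465440e-01  1.89916832e+00]
5.55
```

View pics/wall.png

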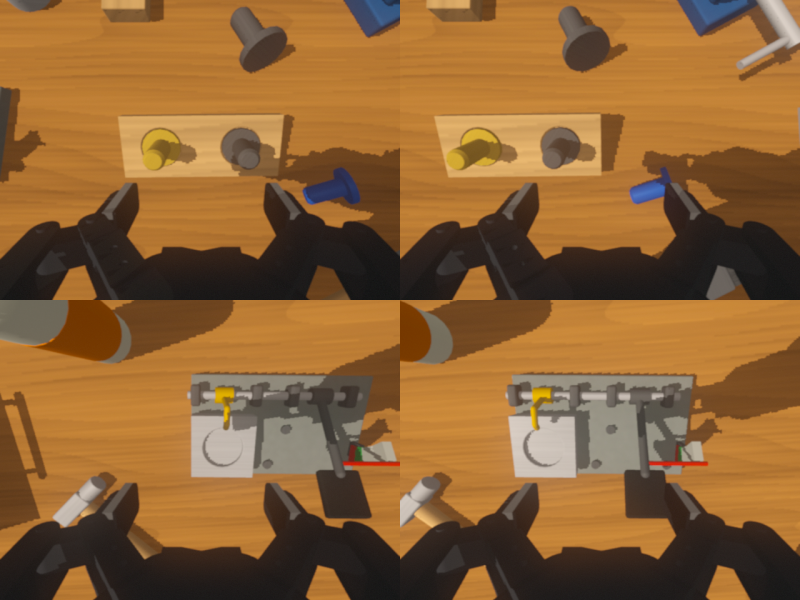

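The four wrist views show the steel pin flange at about (241,147) and (560,148), and the pocket rim at about (223,446) and (545,447). The fingers are clear of everything. I'll enlarge these for precise reading.

Run:
```python
from h import *
c=pickle.load(open('w.pkl','rb'))
def cr(n,x,y): return cv2.resize(c[n]['img'][y:y+75,x:x+100,::-1],(400,300),interpolation=cv2.INTER_CUBIC)
cv2.imwrite('pics/wz.png',np.vstack([np.hstack([cr('p1',340,200),cr('p2',205,200)]),np.hstack([cr('f1',300,215),cr('f2',175,215)])]))
```

```text
(no output)
```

View pics/wz.png

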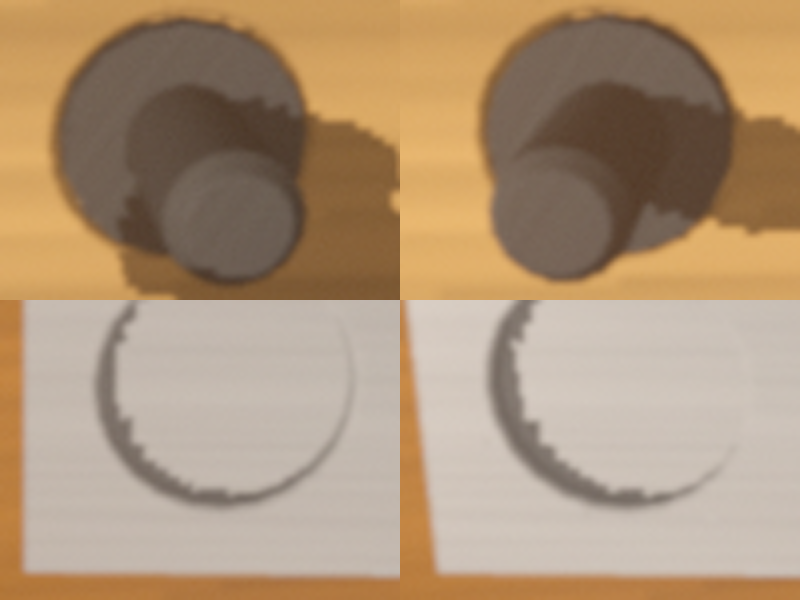

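```bash
cat >> h.py <<'E'
def edges(c,o,C,n,r):
    "bbox (l,r,t,b) in 4x crop px of circle centre C normal n"
    e1=np.cross(n,[0,1,0]);e1/=np.linalg.norm(e1);e2=np.cross(n,e1)
    th=np.linspace(0,2*np.pi,361);P=C+r*(np.cos(th)[:,None]*e1+np.sin(th)[:,None]*e2)
    q=(np.array([proj(c,p) for p in P])-o+.5)*4
    return np.array([q[:,0].min(),q[:,0].max(),q[:,1].min(),q[:,1].max()])
E
cat > fit.py <<'E'
from h import *
from scipy.optimize import least_squares as ls
c=pickle.load(open('w.pkl','rb'));N=np.nan
ax=np.array([-np.sin(a),0,np.cos(a)]);up=np.array([0,0,1.])
def fit(names,n,r,X0):
    f=lambda X:np.concatenate([(edges(c[k],o,X,n,r)-m)[~np.isnan(m)] for k,o,m in names])
    s=ls(f,X0);print(s.x.round(4),s.fun.round(1));return s.x
p1,p2,f1,f2=(340,200),(205,200),(300,215),(175,215)
A=np.array
X=fit([('p1',p1,A([60,305,18,252.])),('p2',p2,A([87,332,13,253.]))],ax,.024,[.555,-.274,.04])
Y=fit([('p1',p1,A([N,303,N,284.])),('p2',p2,A([91,N,N,281.]))],ax,.012,[.54,-.274,.085])
print('axis',(Y-X)/np.linalg.norm(Y-X),ax,'len',np.linalg.norm(Y-X),'base from flange',X-.008*ax,'from top',Y-.056*ax)
Z=fit([('f1',f1,A([97,354,N,207.])),('f2',f2,A([89,350,N,207.]))],up,.0255,[.566,.233,.042])
d=pickle.load(open('caps.pkl','rb'))
for n in d: print(n,'flange',proj(d[n],X),'top',proj(d[n],Y),'pocket',proj(d[n],Z))
E
python3 fit.py
```

```text
[ 0.5531 -0.2749  0.0363] [ 0.2  0.3 -0.1  1.1 -0.6  0.2  1.6 -2.6]
[ 0.5373 -0.2751  0.0764] [ 0.  -0.1 -0.   0.1]
axis [-0.36510195 -0.00586489  0.93094907] [-0.34289781  0.          0.93937271] len 0.043077639280760006 base from flange [ 0.55580623 -0.27487181  0.02875552] from top [ 0.5565376  -0.27512445  0.02376871]
[0.563  0.2451 0.0396] [ 0.   0.7 -0.4  1.3 -2.   0.4]
scene flange [207.5192276  296.47852449] top [202.35976761 278.84060271] pocket [393.99673639 221.39066069]
top flange [403.62150785 251.99355881] top [405.63050802 256.05824094] pocket [235.36850311 247.26454448]
```

Run:
```python
from h import *
from cell import arm,eyes
d=pickle.load(open('caps.pkl','rb'));print('can',onz(d['top'],(183,190),.19))
ax=-RP[:,2];B=np.array([.5557,-.2750,.032])
arm.move_ptp(np.array([.5,0,.25]),RF)
arm.move_ptp(B+ax*.12,RP)
hit=arm.move_linear(B+ax*.017,speed=.08,until_force=6)
print(hit,arm.state()['eef_pos'])
if not hit:
    arm.gripper_close(f_grip=40);s=arm.state();print(s['width'],s['grasp_force'],s['force'])
    arm.move_linear(s['eef_pos']+ax*.11,speed=.08)
    s=arm.state();print(s['width'],s['force'],s['time_s'],s['eef_pos'])
    w=eyes.capture('wrist');pickle.dump(w,open('w2.pkl','wb'))
    im=w['img'][220:440,200:440,::-1]
    cv2.imwrite('pics/held.png',cv2.resize(im,None,fx=2.7,fy=2.7,interpolation=cv2.INTER_CUBIC))
```

```text
can [0.712318   0.37762134 0.19      ]
False [ 0.55001854 -0.27522793  0.04855022]
0.023435729246774308 39.4587180193048 [-2.98195366 -0.66952786  4.24640332]
0.023593130562072278 [-0.47868922  0.54223238 -1.39653909] 11.0833 [ 0.51198404 -0.27494252  0.15098896]
```

View pics/held.png

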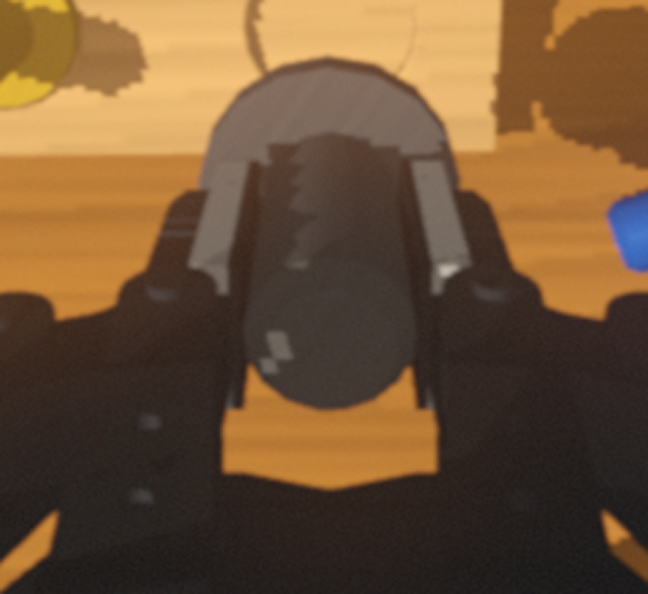

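The pin is held, with the flange's far edge at crop y≈66 and the pillar top's lower edge at crop y≈409. I'll compare that with a prediction to get the in-hand offset.

Run:
```python
from h import *
from cell import arm
from scipy.optimize import least_squares as ls
w=pickle.load(open('w2.pkl','rb'));s=arm.state();R=s['tcp_rot'];p=s['eef_pos']
sc=2.7/4
def pred(dx,dy,s_,tilt):
    n=R@[np.sin(tilt),0,-np.cos(tilt)];b=p+R@[dx,dy,s_]
    F=edges(w,(200,220),b+.008*n,n,.024)*sc; U=edges(w,(200,220),b,n,.024)*sc; T=edges(w,(200,220),b+.056*n,n,.012)*sc
    return F,U,T
for v in[(0,0,.017,0),(.001,0,.017,0),(0,0,.018,0),(0,0,.017,.02)]: print(v,[x.round(1) for x in pred(*v)])
for t in(0,.03):
    f=lambda q:(lambda F,U,T:[F[2]-66,U[2]-58,T[3]-409,T[0]-245,T[1]-416])(*pred(q[0],q[1],q[2],t))
    r=ls(f,[0,0,.017]);print(t,r.x.round(4),r.fun.round(1))
```

```text
(0, 0, 0.017, 0) [array([197.6, 465.9,  61.8, 307.3]), array([203.5, 459.8,  48.4, 284.3]), array([239.3, 425.6, 269.2, 430.2])]
(0.001, 0, 0.017, 0) [array([197.4, 466.1,  56.3, 302.6]), array([203.3, 460.1,  43.1, 279.8]), array([239. , 425.8, 262.1, 423.9])]
(0, 0, 0.018, 0) [array([198.4, 465.1,  60.1, 304.3]), array([204.2, 459.1,  46.8, 281.6]), array([240. , 424.8, 265.1, 425.1])]
(0, 0, 0.017, 0.02) [array([197.6, 465.9,  60.1, 307.9]), array([203.6, 459.8,  47.7, 285.6]), array([239. , 425.8, 260.2, 424.3])]
0 [-0.0044 -0.0002  0.0268] [ 2.4 -2.5 -0.   0.  -0. ]
0.03 [-0.0042 -0.0002  0.025 ] [ 2.4 -1.4 -0.8 -1.5  1.5]
```

Run:
```python
from h import *
from cell import arm,eyes
arm.move_ptp(np.array([.5,-.15,.27]),RF)
arm.move_ptp(np.array([.5640,.2450,.20]),RF)
print(arm.move_linear(np.array([.5640,.2450,.065]),speed=.08,until_force=5))
arm.hold(.2)
s=arm.state();print(s['eef_pos'],s['tcp_rot'][:,2],s['force'],s['width'],s['time_s'])
w=eyes.capture('wrist');pickle.dump(w,open('w3.pkl','wb'))
cv2.imwrite('pics/hover.png',cv2.resize(w['img'][210:360,230:430,::-1],None,fx=4,fy=4,interpolation=cv2.INTER_CUBIC))
z=pickle.load(open('h.pkl','rb')) if 0 else None
for Z in([.5637,.245,.042],): print((edges(w,(230,210),np.array(Z),np.array([0,0,1.]),.0255)).round(1))
for S in(.0175,.0205): print((edges(w,(230,210),s['eef_pos']+[0,0,-S+.008],np.array([0,0,1.]),.024)).round(1))
```

```text
False
[0.56411577 0.24504907 0.06525777] [ 4.29372620e-04  1.22405108e-04 -9.99999900e-01] [ 0.26234034 -0.62077213 -2.22747065] 0.023272569650263784 15.3917
[177.5 566.7  93.1 452.5]
[173.8 569.7 134.6 496.6]
[177.1 566.2 126.9 483.6]
```

View pics/hover.png

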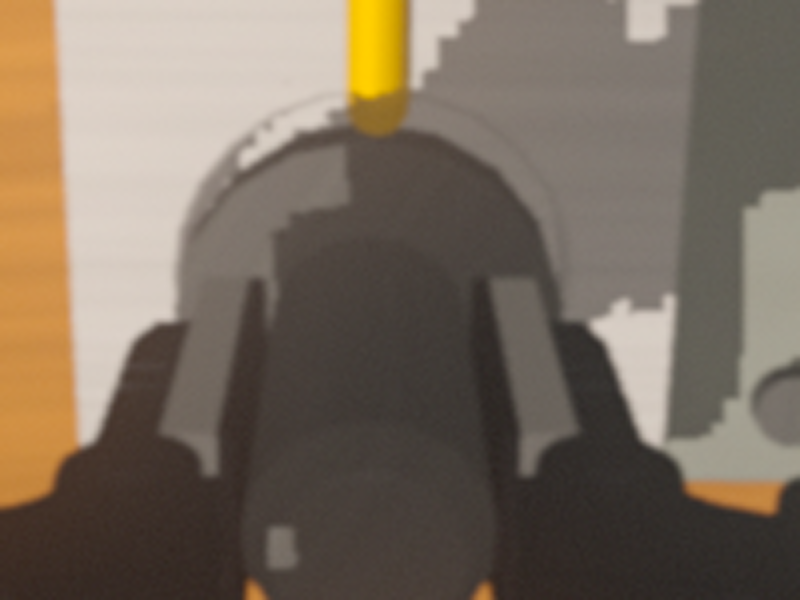

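The pocket rim (far edge y≈92, sides 177 and 568) matches the prediction for (.5637,.245,.042). The flange's far edge at about 127–140 puts the pin about 2 mm toward −x and 0.5 mm toward +y in hand. I'll correct for that and descend with force sensing.

Run:
```python
from h import *
from cell import arm,eyes
p=np.array([.5658,.2445,.065])
arm.move_linear(p,speed=.03)
h=arm.move_linear(p*[1,1,0]+[0,0,.046],speed=.02,until_force=5)
s=arm.state();print(h,s['eef_pos'],s['force'],s['time_s'],s['wrist_torque'])
w=eyes.capture('wrist');pickle.dump(w,open('w4.pkl','wb'))
cv2.imwrite('pics/touch.png',cv2.resize(w['img'][210:360,230:430,::-1],None,fx=4,fy=4,interpolation=cv2.INTER_CUBIC))
```

```text
True [0.56576933 0.24453433 0.05348374] [0.23050407 0.1240684  5.00095023] 16.3167 [-0.15265764  0.03071926 -0.02354231]
```

Run:
```python
from h import *
from cell import arm,eyes
arm.open_jaws();arm.hold(.4)
s=arm.state();print(s['width'],s['grasp_force'],s['force'])
arm.move_linear(s['eef_pos']+[0,0,.11],speed=.15)
w=eyes.capture('wrist');pickle.dump(w,open('w5.pkl','wb'));s=arm.state();print(s['eef_pos'],s['time_s'])
c=(proj(w,[.5637,.245,.055])).astype(int);o=c-[75,55]
cv2.imwrite('pics/seat.png',cv2.resize(w['img'][o[1]:o[1]+130,o[0]:o[0]+150,::-1],None,fx=4,fy=4,interpolation=cv2.INTER_CUBIC))
n=np.array([0,0,1.]);P=np.array([.5637,.245,.036])
for h,r in((.006,.0255),(.008,.024),(.056,.012),(.056,.011)): print(h,edges(w,o,P+n*h,n,r).round(1))
```

```text
0.08537883598305848 0.0 [-0.27005963  0.57085005  0.32127778]
[0.56424283 0.24405668 0.16111032] 18.325
0.006 [177.6 433.9  79.7 326.6]
0.008 [184.2 427.2  89.3 323.2]
0.056 [232.1 378.7 219.  357.6]
0.056 [238.2 372.6 225.  352. ]
```

View pics/seat.png

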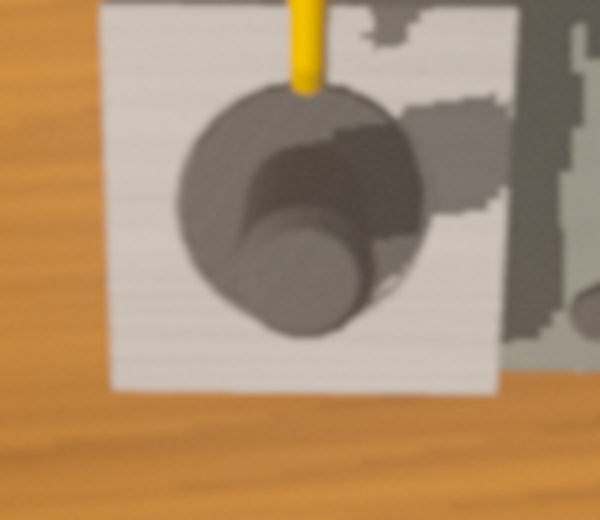

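The pin is in the pocket, flange 178–422 × 83, about 1 mm off centre and within clearance. I'll tap the pillar top with closed fingers as a seating and height check, then move over the paddle and push along its arc.

```bash
cat >> h.py <<'E'
O=np.array([.5596,.1801,0]);RZ=np.array([[np.cos(yw),-np.sin(yw),0],[np.sin(yw),np.cos(yw),0],[0,0,1]])
def pad(q): return O+RZ@[.064-.12*np.cos(.7-q),-.055,.0265+.12*np.sin(.7-q)]
RL=rot(RZ@[-np.sin(.18),0,-np.cos(.18)],RZ@[1,0,0])
E
python3 - <<'E'
from h import *
from cell import arm,eyes
arm.gripper_close(f_grip=40)
h=arm.move_linear(np.array([.5645,.2455,.088]),speed=.06,until_force=6)
s=arm.state();print('tap',h,s['eef_pos'],s['force'])
arm.move_linear(s['eef_pos']+[0,0,.06],speed=.12)
w=eyes.capture('wrist');pickle.dump(w,open('w6.pkl','wb'))
arm.hold(.3)
print([arm.solve_ik(pad(q),RL) for q in(0,.52)])
arm.move_ptp(pad(0)+[0,0,.03],RL)
h=arm.move_linear(pad(0)-[0,0,.006],speed=.03,until_force=2)
s=arm.state();print('paddle',h,s['eef_pos'],pad(0),s['force'],s['time_s'])
E
```

```text
tap True [0.56435829 0.24537248 0.09208736] [-0.32274436  0.42007374  4.56179329]
[array([0.07987445, 0.59980511, 1.48945832, 0.02704442, 1.230649  ,
       1.70236832]), array([0.08647808, 0.63480045, 1.61307352, 0.03036615, 1.07194761,
       1.7033633 ])]
paddle True [0.52813919 0.12695216 0.10492241] [0.52841134 0.12695816 0.10380612] [ 2.14494465 -0.27831122  1.625438  ] 22.625
```

The tap gave a top height of 92.1 mm, so the pin is fully home. Paddle contact came where expected. Now pushing along the arc.

Run:
```python
from h import *
from cell import arm,eyes
for q in(.1,.2,.3,.4,.47,.51):
    arm.move_linear(pad(q),speed=.06);s=arm.state();print(q,s['eef_pos'].round(4),pad(q).round(4),s['force'].round(2))
arm.hold(.3);s=arm.state();print(s['force'],s['time_s'],s['width'])
d={n:eyes.capture(n) for n in('wrist','scene','top')};pickle.dump(d,open('e.pkl','wb'))
a=d['wrist']['img'][...,::-1];b=cv2.resize(d['scene']['img'][185:285,315:435,::-1],(400,333),interpolation=cv2.INTER_CUBIC)
im=np.zeros((600,800,3),np.uint8);im[:333,400:]=b;im[:300,:400]=cv2.resize(a,(400,300))
u=proj(d['wrist'],O+RZ@[-.02,-.114,.045]).astype(int);print(u)
x,y=np.clip(u-[60,45],0,[520,390]);im[300:,:400]=cv2.resize(a[y:y+90,x:x+120],(400,300),interpolation=cv2.INTER_CUBIC)
v=proj(d['scene'],O+RZ@[-.02,-.114,.045]).astype(int)
im[333:,400:]=cv2.resize(d['scene']['img'][v[1]-17:v[1]+18,v[0]-26:v[0]+26,::-1],(400,267),interpolation=cv2.INTER_CUBIC)
cv2.imwrite('pics/end.png',im)
```

```text
0.1 [0.5212 0.1274 0.0942] [0.5212 0.1274 0.0943] [1.52 0.21 2.75]
0.2 [0.5149 0.1278 0.0841] [0.5149 0.1278 0.084 ] [ 0.94 -0.65  3.44]
0.3 [0.5098 0.1281 0.0734] [0.5097 0.1281 0.0732] [ 1.91 -0.19  3.72]
0.4 [0.5057 0.1284 0.0622] [0.5056 0.1284 0.062 ] [0.46 0.2  4.98]
0.47 [0.5037 0.1286 0.0544] [0.5034 0.1285 0.0539] [2.22 0.37 5.47]
0.51 [0.5028 0.1286 0.0499] [0.5024 0.1286 0.0492] [2.3  0.55 6.95]
[1.63653439 0.13800606 7.23541574] 24.8833 -0.0001448901015796363
[460 229]
```

View pics/end.png

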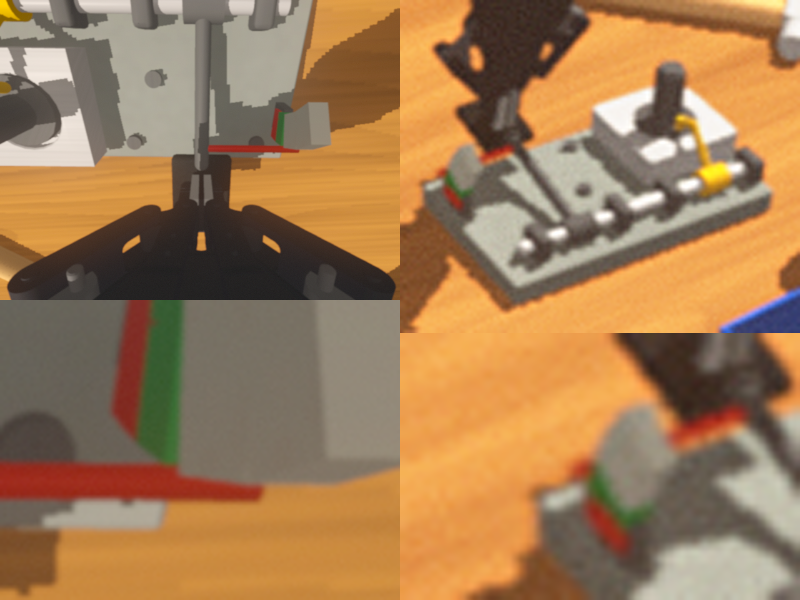

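Run:
```python
from h import *
d=pickle.load(open('e.pkl','rb'));c0=pickle.load(open('w.pkl','rb'))
for q in(.44,.48,.50,.52,.56,.60):
    f=lambda y:O+RZ@[.064-.0897*np.cos(.7-q),y,.0265+.0897*np.sin(.7-q)]
    print(q,[proj(d[n],f(y)).round(1) for n in('wrist','scene') for y in(-.065,-.118)])
f=lambda y:O+RZ@[.064-.0897*np.cos(.7),y,.0265+.0897*np.sin(.7)]
print('rest f1,f2',[proj(c0[n],f(y)).round(1) for n in('f1','f2') for y in(-.065,-.118)])
```

```text
0.44 [array([346.5, 239.9]), array([472.9, 239.9]), array([346.7, 228.7]), array([328.5, 235.1])]
0.48 [array([345.9, 237.9]), array([469.3, 237.9]), array([346.5, 229.7]), array([328.3, 236. ])]
0.5 [array([345.7, 236.8]), array([467.6, 236.8]), array([346.4, 230.1]), array([328.2, 236.5])]
0.52 [array([345.4, 235.7]), array([465.9, 235.7]), array([346.3, 230.6]), array([328.1, 237. ])]
0.56 [array([344.9, 233.3]), array([462.6, 233.3]), array([346.1, 231.6]), array([328., 238.])]
0.6 [array([344.4, 230.7]), array([459.6, 230.7]), array([346. , 232.7]), array([327.9, 239. ])]
rest f1,f2 [array([556.7, 260.3]), array([635.9, 260.2]), array([406.3, 260.2]), array([485.4, 259.9])]
```

The scene pointer (≈0.51), the TCP height (≈0.504) and the holding force (≈7 N) all agree on mid-band. I'll nudge down slightly and hand in.

Run:
```python
from h import *
from cell import arm
arm.move_linear(pad(.525),speed=.02);arm.hold(.4)
s=arm.state();print(s['eef_pos'],s['force'],s['time_s'],'q',.7-np.arcsin((s['eef_pos'][2]-.0265)/.12))
print(arm.hand_in())
```

```text
[0.50251936 0.12865283 0.04835076] [ 1.04130029 -0.03388339  6.89215931] 25.6833 q 0.5168887521946577
the job is handed in; nothing more can be done
None
```

I handed the job in at 25.7 s, but the hand-in returned no verdict. The steel pin stands fully home and released in the pocket. The arm is holding the paddle down with about 7 N at lever ≈ 0.52 rad, worked out from fingertip height because the pointer could not be read directly against the green band.

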